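# Count lamp weights through the gate

### The job

Push the three round steel weights lying on the wooden counting tray through the gate in its fence, one at a time, so that each drops into the slot behind the gate before the next one goes. Slide them along the tray with the fingertips only: do not pick any of them up, and leave the little jar, the wooden knob and everything else on the table standing where they are.

Things in the scene. Friction and masses are not known exactly. Their poses are not given: they have to be found in the camera images.
- tray: Fixed plywood counting tray, 250 (x) by 340 mm (y), place and yaw vary. Origin: centre of its underside, on the table; z up, +x the way things go through the gate. Flat deck 55 mm above the table, with a rim 8 mm wide and 8 mm high round the edge: free deck in front of the fence is x -117 to 50, y -162 to 162 mm
- gate (a point): Middle of the gate at deck height, on the near face of the fence (tray x 50, y 0, z 55 mm); axes as the tray's. The fence, 8 mm thick (x 50 to 58), 20 mm high above the deck, runs right across the deck in y; the gate at y = 0 is its only opening, 50 mm wide, rounded edges
- slot (a point): Centre of the slot's mouth at deck height (tray x 85, y 0, z 55 mm); axes as the tray's. The slot is a rectangular pit right behind the fence, x 58 to 112, y -32 to 32 mm, 50 mm deep (floor 5 mm above the table), deep enough for all three weights
- disc1: One of three equal round flat steel weights (lamp-foot weights), diameter 36 mm, 10 mm thick, about 80 g, with a small dark mark in the middle of each face, lying loose and flat on the deck in front of the fence. Origin: its centre, 5 mm above the deck; z is its axis
- disc2: One of three equal round flat steel weights (lamp-foot weights), diameter 36 mm, 10 mm thick, about 80 g, with a small dark mark in the middle of each face, lying loose and flat on the deck in front of the fence. Origin: its centre, 5 mm above the deck; z is its axis
- disc3: One of three equal round flat steel weights (lamp-foot weights), diameter 36 mm, 10 mm thick, about 80 g, with a small dark mark in the middle of each face, lying loose and flat on the deck in front of the fence. Origin: its centre, 5 mm above the deck; z is its axis
- jar: Bystander: small amber glass jar with metal lid, diameter 30 mm, 45 mm high, standing loose on the deck close in front of the fence, 88 to 112 mm to one side of the gate (in tray y). Origin: centre of its underside
- knob: Bystander: turned dark wooden knob, diameter 28 mm, 44 mm high, standing loose on the deck close in front of the fence, 88 to 112 mm to the other side of the gate. Origin: centre of its underside
- glue: Bystander: white plastic glue bottle, diameter 44 mm, 120 mm high, standing on the table beside the tray on its -y side. Origin: centre of its underside
- engraver: Bystander: black hand-held engraver, 32 mm thick, about 150 mm long, lying on the table beside the tray on its +y side. Origin: on the table under its middle; it lies along its x
- mug: Bystander: white mug, diameter 76 mm, 90 mm high, standing on the table beside the tray on its -y side, nearer the robot than the glue bottle. Origin: centre of its underside
Mind the look-alikes: they are no part of the job. Leave any purple look-alike of the disc3 alone.

How it is judged:
By the outcome, as a careful person would: the job done as asked, in the order asked, and still so for the second after the job is handed in, with the robot touching nothing.
It also fails if it takes over 72 s, if anything falls off the work surface, if the arm or the gripper's body presses on something with over 40 N, if the wrist force passes 120 N, or if a joint passes its speed limit or range.

### The arm

A 7-joint arm with a two-finger parallel gripper is mounted at the origin on the work surface. World frame = base frame: x ahead of the robot, y to its left, z up, the work surface at z = 0. Lengths are in m, angles in rad, forces in N, time in s.
With the tool pointing down it reaches from about 0.425 to 0.925 m from the base axis. Payload 6.8 kg.
Tool frame: the origin (TCP) lies on the front face of the gripper's body, between the roots of the fingers; the fingertips stand nose_length ahead of it and the grasp point (between the pads) lies 54 mm ahead of it (nose_length is the distance from the TCP to the fingertips, in m); z points along the fingers, y is the direction in which the jaws open and shut (so a half turn about z gives the same grasp; the last joint's range is limited). The gripper opens to 85 mm and grips with 20 to 120 N. Pads are 22 mm wide; open, the fingers measure 114 mm over their backs; the gripper's body (76 mm by 85 mm) begins 54 mm behind the grasp point. The pads swing forward as they close: fully open they stand 13 mm farther back than shut.
Start: joints at [-1.457, 0.477, 0.022, 1.555, -0.011, 1.109, -0.083], TCP at [0.148, 0.658, 0.304] pointing down, gripper open.
Joint ranges: [-2.96, 2.96], [-0.34, 2.1], [-1.41, 1.46], [0.24, 2.44], [-1.37, 4.51], [0.17, 1.92], [-2.96, 2.96]. Speed limits (rad/s): [2.39, 2.39, 3.14, 3.14, 3.14, 3.14, 3.14].

### API

Orientations are given as a unit quaternion [w, x, y, z].
In Python, from cell import get_obs, camera, camera_params, sign_off, nose_length gives the robot as it stands.
- The arm moves only by the shell command python3 -m handwheel 'ROWS' [FORCE]. ROWS is JSON, a list that holds one entry, the list of rows, each a list of 7 numbers: the shift along the tool's x, y, z in m, then the turn, a rotation vector about the tool's x, y, z in degrees, then the opening, from 0 (shut) to 1 (fully open). A call has 1 to 20 rows; each row is the pose to reach, as a shift and turn from the pose commanded when the call began, along the tool's axes at that moment; what a row does not reach only later rows make up. A row lasts 1/12 s, in which the tool goes at most 41.7 mm and 7.16 degrees, less where a joint would pass 70% of its speed; a pose out of reach is approached as far as the arm can. A call with a gripper value outside its range is refused whole. The fingers move at their own pace and stop on an object; FORCE is the grip in N (left out, the last holds). Time passes only in rows, so rows that repeat a pose let the fingers close. It gives the time, the measured TCP pose, the force and the opening at its end, in the units of the state.
- get_obs(): the state, without advancing time (a new reading comes with each control period).
- camera(name): name is "scene" or "top" or "wrist"; returns the picture (480x640x3 uint8, blue, green, red); there is no depth.
- camera_params(name): a dict with "fx", "fy", "cx", "cy" (pixels), "pose" (4x4, takes a point from camera to world coordinates). Camera axes: x right, y up, looking along -z (the intrinsics and any distortion apply to the point x, -y, -z); pixel columns grow to the right and rows downward; lengths in m; the calibration is good to about 2 mm. The wrist camera is an equidistant fisheye: a pixel r from the principal point sees the ray r / f radians off the axis. A picture is of the moment at which its call begins: read the wrist's pose just before it. camera_params takes no time and is no camera call; for the wrist camera it gives the pose at the moment of the call.
- sign_off(): hands the job in, once; it reports no verdict.
The state is a dict: "clock": time; "q": joint angles; "dq": joint speeds; "tau": joint torques, N m; "tool_pos": TCP position; "tool_rot": TCP orientation; "ft_force": force on the tool from outside, world axes, zero at the start; "ft_torque": the same for the moment, N m; "grip_width": opening from 0.0 (shut) to 1.0 (fully open).
Only numpy, scipy, OpenCV 4.12 (cv2) and the standard library are available. Lean on these libraries where they do the work, as an engineer would, in place of code of your own. Each camera call takes 0.05 s, during which the arm holds its last target. There are 200 camera calls.

## Working session

There is one attempt and no reset: what is moved stays moved. The work goes in short steps, Python scripts to look and compute and a shell command to move; the robot and the scene stay as the last step left them, time stands still between calls to the robot, and variables do not carry over. Pictures are saved under pics/ and viewed, about 8 in all and at most 12, crops included, and the job is handed in when it is done.

```bash
mkdir -p pics
python3 - <<'E'
from cell import *
import cv2
o=get_obs();print(o['clock'],o['tool_pos'],o['tool_rot'],o['grip_width'],nose_length if not callable(nose_length) else nose_length())
for n in('top','scene'):
    cv2.imwrite(f'pics/{n}0.png',camera(n)); p=camera_params(n);print(n,{k:(v if k!='pose' else [[round(float(x),4) for x in r] for r in v]) for k,v in p.items()})
E
```

```text
0.0 [0.14837958 0.65802127 0.30291114] [-3.52302462e-05  1.10671974e-01  9.93856567e-01 -9.15132039e-04] 0.9979465402844108 0.0726
top {'fx': 470.4445947941343, 'fy': 470.4445947941343, 'cx': 319.6293286588767, 'cy': 234.5100886579737, 'pose': [[-0.0153, 0.9895, -0.1436, 0.4498], [-0.9999, -0.0147, 0.0053, 0.0241], [0.0031, 0.1437, 0.9896, 0.8639], [0.0, 0.0, 0.0, 1.0]]}
scene {'fx': 482.76447373295537, 'fy': 482.76447373295537, 'cx': 327.5270398524563, 'cy': 246.38070963735422, 'pose': [[-0.7012, -0.6178, 0.3558, 0.8896], [0.7129, -0.6173, 0.3328, 0.3275], [0.0141, 0.487, 0.8733, 0.852], [0.0, 0.0, 0.0, 1.0]]}
```

View pics/top0.png

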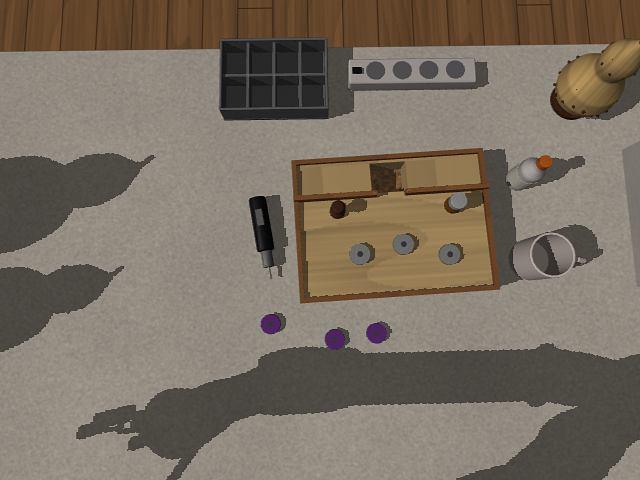

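View pics/scene0.png

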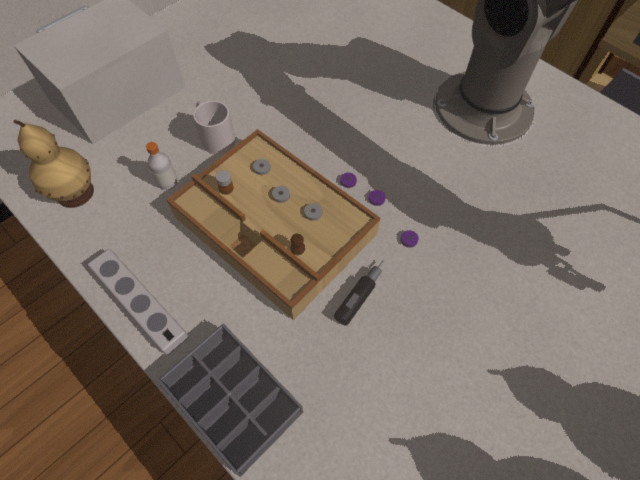

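Three grey discs with dark marks lie on the deck, at top-view pixels (360,254), (403,244) and (450,254). The gate is near (388,190). Three purple look-alikes lie on the table at (271,323), (335,339) and (377,332); I'll leave those alone. Next I measure positions and confirm with a crop.

```bash
cat > h.py <<'E'
import numpy as np, cv2
from cell import *
from scipy.spatial.transform import Rotation as R
def ray(n,uv):
    p=camera_params(n);T=np.array(p['pose']);d=np.array([(uv[0]-p['cx'])/p['fx'],-(uv[1]-p['cy'])/p['fy'],-1.])
    return T[:3,3],T[:3,:3]@d
def plane(n,uv,z):
    o,d=ray(n,uv);return o+d*(z-o[2])/d[2]
def tri(a,b):
    (o1,d1),(o2,d2)=ray('top',a),ray('scene',b)
    s=np.linalg.lstsq(np.c_[d1,-d2],o2-o1,rcond=None)[0];p,q=o1+d1*s[0],o2+d2*s[1]
    return (p+q)/2,np.linalg.norm(p-q)
def greys(im,box):
    x0,y0,x1,y1=box;c=im[y0:y1,x0:x1];h=cv2.cvtColor(c,cv2.COLOR_BGR2HSV)
    m=((h[...,1]<60)&(h[...,2]>70)).astype('uint8')
    m=cv2.morphologyEx(m,cv2.MORPH_CLOSE,np.ones((5,5)))
    n,_,s,ce=cv2.connectedComponentsWithStats(m)
    return [(round(ce[i][0]+x0,1),round(ce[i][1]+y0,1),int(s[i][4])) for i in range(1,n) if s[i][4]>80]
E
python3 - <<'E'
from h import *
t=cv2.imread('pics/top0.png');s=cv2.imread('pics/scene0.png')
print(greys(t,(310,205,485,285)));print(greys(s,(245,150,330,230)))
C=np.array([plane('top',u,.063)[:2] for u in [(293,160.5),(483,149.5),(499,288),(302,302)]]) # +x+y, +x-y, -x-y, -x+y
print(C.round(4),C.mean(0).round(4))
for a,b in((0,1),(1,2),(2,3),(3,0)):print(np.linalg.norm(C[a]-C[b]).round(4))
ex=(C[0]+C[1]-C[2]-C[3]);ey=C[0]+C[3]-C[1]-C[2];print('yaw',np.degrees([np.arctan2(ex[1],ex[0]),np.arctan2(-ey[0],ey[1])]))
a=cv2.resize(t[140:310,285:505],None,fx=3,fy=3,interpolation=cv2.INTER_CUBIC);cv2.imwrite('pics/crop1.png',a)
E
```

```text
[(np.float64(403.0), np.float64(243.9), 341), (np.float64(359.5), np.float64(253.7), 336), (np.float64(449.0), np.float64(254.1), 355)]
[(np.float64(315.2), np.float64(159.9), 669), (np.float64(261.3), np.float64(166.4), 219), (np.float64(280.6), np.float64(193.6), 240), (np.float64(312.7), np.float64(211.3), 249)]
[[ 0.6983  0.0647]
 [ 0.7136 -0.2714]
 [ 0.4699 -0.2826]
 [ 0.4516  0.0513]] [ 0.5834 -0.1095]
0.3364
0.244
0.3345
0.2471
yaw [2.87466252 2.87624942]
```

View pics/crop1.png

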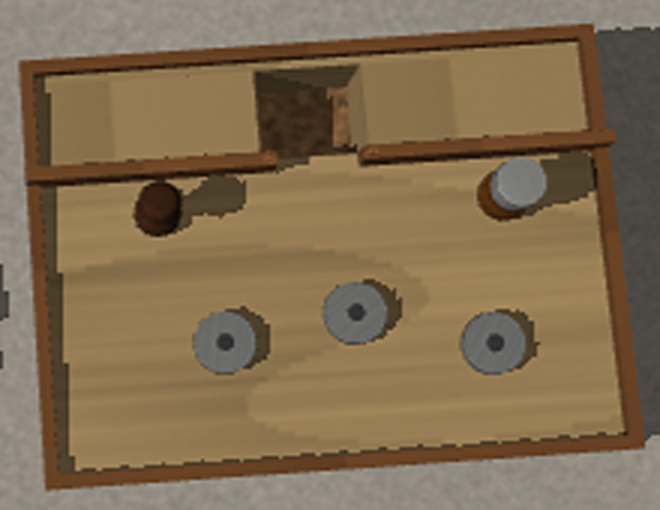

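The crop confirms three grey steel discs, marked in the middle and lying flat on the deck. The gate lies between crop pixels (277,160) and (363,154). The knob is at the left of the fence and the jar at the right.

```bash
cat >> h.py <<'E'
c0=np.array([.5834,-.1095]);yaw=np.radians(2.88)
Ex=np.array([np.cos(yaw),np.sin(yaw)]);Ey=np.array([-Ex[1],Ex[0]])
def tr(w): return (np.array([(w[:2]-c0)@Ex,(w[:2]-c0)@Ey])*1e3).round(1)
def wo(x,y): return c0+Ex*x/1e3+Ey*y/1e3
def togo(x,y,ztip,deg):
    """tool shift (m) & turn so that the fingertip middle is at tray x,y (mm), height ztip, tool x pushing along tray angle deg (tool x = -push)"""
    o=get_obs();w,*v=o['tool_rot'];r=R.from_quat([*v,w])
    t=np.array([*wo(x,y),ztip+nose_length])
    a=yaw+np.radians(deg);X=-np.array([np.cos(a),np.sin(a),0]);Z=np.array([0,0,-1.]);Y=np.cross(Z,X)
    q=r.inv()*R.from_matrix(np.c_[X,Y,Z])
    print('t',o['clock'],'tip at tray',tr(np.array(o['tool_pos'])),'z',np.round(o['tool_pos'][2]-nose_length,4),'yaw',np.degrees(np.arctan2(-r.as_matrix()[1,0],-r.as_matrix()[0,0])-yaw).round(2),'w',np.round(o['grip_width'],3),'F',np.round(o['ft_force'],1))
    print('shift',r.inv().apply(t-np.array(o['tool_pos'])).round(4),'turn',q.as_rotvec(degrees=True).round(2))
E
python3 - <<'E'
from h import *
for n,a,b in(('d+',(359.5,253.7),(312.7,211.3)),('d0',(403,243.9),(280.6,193.6)),('d-',(449,254.1),(261.3,166.4))):
    p,e=tri(a,b);print(n,p.round(4),e.round(4),tr(p),'plane',tr(plane('top',a,.065)))
for u in((277,160),(363,154)):print('gate edge',tr(plane('top',(u[0]/3+285,u[1]/3+140),.073)))
print('knob',tr(plane('top',(338,210),.044+.055)),'jar',tr(plane('top',(458,201.5),.1)))
togo(-60,0,.12,0)
togo(-45,0,.12,0)
E
```

```text
d+ [ 0.5322 -0.0483  0.0624] 0.0011 [-48.   63.7] plane [-48.6  64.4]
d0 [ 0.548  -0.1235  0.0624] 0.0009 [-36.1 -12.2] plane [-36.7 -11.3]
d- [ 0.5293 -0.2019  0.0617] 0.0012 [-58.6 -89.6] plane [-59.2 -88.1]
gate edge [52.7 26.4]
gate edge [ 53.  -23.2]
knob [22.9 97.5] jar [  24.1 -102.2]
t 0.1 tip at tray [-395.9  788.4] z 0.2304 yaw -15.59 w 1.001 F [-1.  -0.  -0.6]
shift [-0.5354 -0.669   0.1116] turn [-1.000e-01 -1.000e-02 -1.559e+01]
t 0.1 tip at tray [-395.9  788.4] z 0.2304 yaw -15.59 w 1.001 F [-1.  -0.  -0.6]
shift [-0.5498 -0.665   0.1116] turn [-1.000e-01 -1.000e-02 -1.559e+01]
```

```bash
python3 -c "
from h import *
togo(-76,-17.5,.12,9)"
python3 -m handwheel '[[[-0.03,-0.02,0,0,0,-2,1],[-0.06,-0.04,0,0,0,-4,0.8],[-0.095,-0.06,0,0,0,-6,0.5],[-0.13,-0.08,0,0,0,-8,0.3],[-0.165,-0.105,0,0,0,-8,0.17],[-0.2,-0.13,0,0,0,-8,0.17],[-0.235,-0.15,0,0,0,-8,0.17],[-0.27,-0.175,0,0,0,-8,0.17],[-0.3,-0.2,0,0,0,-8,0.17],[-0.33,-0.22,0,0,0,-8,0.17],[-0.36,-0.24,0,0,0,-8,0.17],[-0.38,-0.27,0,0,0,-8,0.17],[-0.4,-0.305,0,0,0,-8,0.17],[-0.42,-0.34,0,0,0,-8,0.17],[-0.435,-0.375,0,0,0,-8,0.17],[-0.45,-0.41,0,0,0,-8,0.17],[-0.46,-0.45,0,0,0,-8,0.17],[-0.475,-0.49,0,0,0,-8,0.17],[-0.485,-0.53,0,0,0,-8,0.17],[-0.495,-0.57,0,0,0,-8,0.17]]]'
python3 -c "
from h import *
togo(-76,-17.5,.12,9)"
```

```text
t 0.1 tip at tray [-395.9  788.4] z 0.2304 yaw -15.59 w 1.001 F [-1.  -0.  -0.6]
shift [-0.5247 -0.6902  0.1116] turn [-1.000e-01 -1.000e-02 -2.459e+01]
clock: 1.77
tool_pos: [0.5055, -0.0083, 0.3038]
tool_rot: [-0.0, 0.041, 0.999, 0.0]
ft_force: [-0.2, -0.4, -1.1]
grip_width: 0.172
t 1.7667 tip at tray [-72.7 105. ] z 0.2312 yaw -7.58 w 0.172 F [-0.2 -0.4 -1.1]
shift [-0.0129 -0.1219  0.1112] turn [ 0.000e+00 -1.000e-02 -1.658e+01]
```

```bash
python3 -m handwheel '[[[-0.004,-0.04,0.03,0,0,-6,0.17],[-0.008,-0.08,0.06,0,0,-12,0.17],[-0.013,-0.122,0.09,0,0,-16.6,0.17],[-0.013,-0.122,0.111,0,0,-16.6,0.17],[-0.013,-0.122,0.111,0,0,-16.6,0.17],[-0.013,-0.122,0.111,0,0,-16.6,0.17]]]'
python3 - <<'E'
from h import *
togo(-76,-17.5,.062,9)
print({k:v for k,v in camera_params('wrist').items() if k!='pose'})
cv2.imwrite('pics/w1.png',camera('wrist'))
E
```

```text
clock: 2.27
tool_pos: [0.507, -0.1304, 0.1907]
tool_rot: [-0.003, -0.102, 0.995, 0.0]
ft_force: [0.3, 1.1, 1.0]
grip_width: 0.17
t 2.2667 tip at tray [-77.3 -17. ] z 0.1181 yaw 8.8 w 0.17 F [0.3 1.1 1. ]
shift [-0.0015 -0.0007  0.0561] turn [ 0.05 -0.3  -0.2 ]
{'fx': 371.64829954431775, 'fy': 371.64829954431775, 'cx': 312.73525051646936, 'cy': 237.43383649396569}
```

View pics/w1.png

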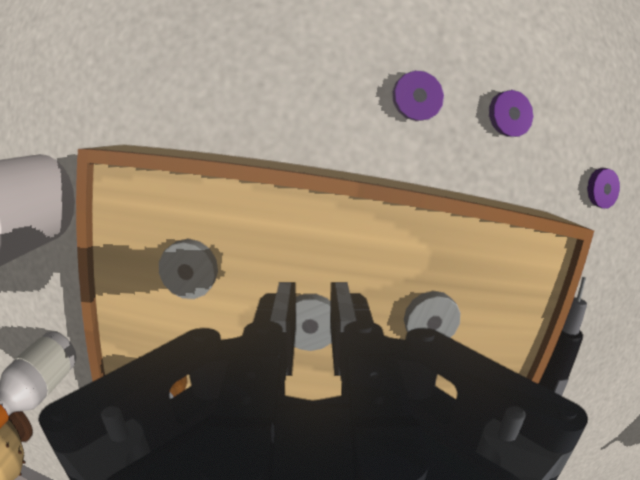

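The wrist view shows the middle disc at (310,325), centred between the fingertips at (295,285) and (330,285). I lower behind it and push.

```bash
python3 -m handwheel '[[[0,0,0.03,0,-0.3,0,0.17],[0,0,0.05,0,-0.3,0,0.17],[0,0,0.058,0,-0.3,0,0.17],[0,0,0.058,0,-0.3,0,0.17],[-0.01,0,0.058,0,-0.3,0,0.17],[-0.01,0,0.058,0,-0.3,0,0.17]]]'
python3 - <<'E'
from h import *
togo(30,1,.060,9)
cv2.imwrite('pics/w2.png',camera('wrist')[180:400,150:500])
t=camera('top');print(greys(t,(310,205,485,285)));cv2.imwrite('pics/t2.png',t)
a=cv2.resize(cv2.imread('pics/w2.png'),None,fx=1.7,fy=1.7);cv2.imwrite('pics/w2.png',a)
E
```

```text
clock: 2.82
tool_pos: [0.5219, -0.1259, 0.1368]
tool_rot: [0.005, -0.104, 0.995, 0.0]
ft_force: [0.4, -0.2, -0.3]
grip_width: 0.172
t 2.8167 tip at tray [-62.3 -13.3] z 0.0642 yaw 9.11 w 0.172 F [ 0.4 -0.2 -0.3]
shift [-0.0933 -0.0005  0.0051] turn [-0.06  0.56  0.11]
[(np.float64(436.6), np.float64(250.3), 3707), (np.float64(359.5), np.float64(253.7), 338), (np.float64(385.1), np.float64(260.4), 142)]
```

View pics/w2.png

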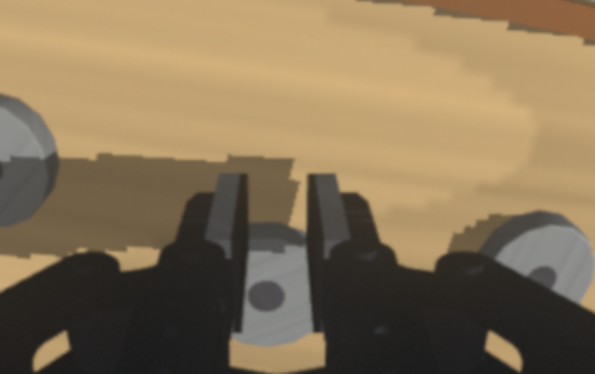

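```bash
python3 -m handwheel '[[[0,-0.002,0.004,0,0.5,0,0.17],[-0.002,-0.002,0.004,0,0.5,0,0.17],[-0.005,-0.002,0.004,0,0.5,0,0.17],[-0.008,-0.002,0.004,0,0.5,0,0.17],[-0.012,-0.002,0.004,0,0.5,0,0.17],[-0.016,-0.002,0.004,0,0.5,0,0.17],[-0.020,-0.002,0.004,0,0.5,0,0.17],[-0.025,-0.002,0.004,0,0.5,0,0.17],[-0.03,-0.002,0.004,0,0.5,0,0.17],[-0.035,-0.002,0.004,0,0.5,0,0.17],[-0.04,-0.002,0.004,0,0.5,0,0.17],[-0.045,-0.002,0.004,0,0.5,0,0.17],[-0.05,-0.002,0.004,0,0.5,0,0.17],[-0.055,-0.002,0.004,0,0.5,0,0.17],[-0.06,-0.002,0.004,0,0.5,0,0.17],[-0.065,-0.002,0.004,0,0.5,0,0.17],[-0.068,-0.002,0.004,0,0.5,0,0.17],[-0.07,-0.002,0.004,0,0.5,0,0.17],[-0.07,-0.002,0.004,0,0.5,0,0.17]]]'
python3 - <<'E'
from h import *
togo(39,3,.060,9)
a=camera('wrist')[180:480,100:520]
t=camera('top')[140:310,285:505]
b=np.vstack([cv2.resize(t,(420,325)),a]);cv2.imwrite('pics/c3.png',b[:600])
E
```

```text
clock: 4.5
tool_pos: [0.5881, -0.1142, 0.1313]
tool_rot: [-0.002, -0.104, 0.995, -0.0]
ft_force: [0.6, -0.0, 0.4]
grip_width: 0.172
t 4.5 tip at tray [ 4.4 -5. ] z 0.0587 yaw 9.03 w 0.172 F [ 0.6 -0.   0.4]
shift [-0.0354  0.0024 -0.0014] turn [-0.   -0.18  0.03]
```

View pics/c3.png

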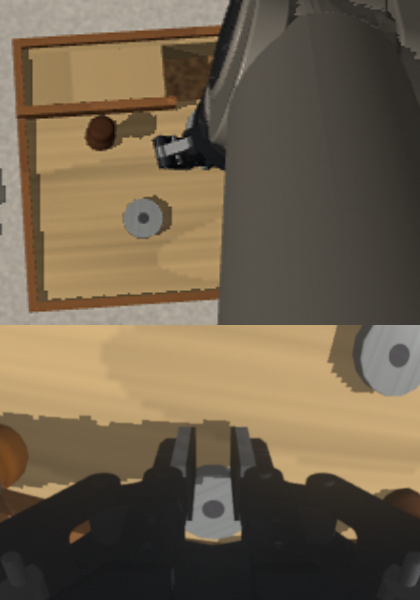

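The disc sits in the nest and is centred. I push on through the gate.

```bash
python3 -m handwheel '[[[-0.003,-0.0005,-0.001,0,0,0,0.17],[-0.007,-0.001,-0.001,0,0,0,0.17],[-0.011,-0.0015,-0.001,0,0,0,0.17],[-0.015,-0.002,-0.001,0,0,0,0.17],[-0.02,-0.003,-0.001,0,0,0,0.17],[-0.025,-0.003,-0.001,0,0,0,0.17],[-0.03,-0.003,-0.001,0,0,0,0.17],[-0.035,-0.003,-0.001,0,0,0,0.17],[-0.04,-0.003,-0.001,0,0,0,0.17],[-0.042,-0.003,-0.001,0,0,0,0.17],[-0.042,-0.003,-0.001,0,0,0,0.17],[-0.03,-0.003,-0.015,0,0,0,0.17],[-0.01,-0.003,-0.04,0,0,0,0.17],[0.0,-0.003,-0.06,0,0,0,0.17],[0.0,-0.003,-0.06,0,0,0,0.17]]]'
python3 - <<'E'
from h import *
togo(39,3,.060,9)
t=camera('top')[140:310,285:505]
a=camera('scene')[120:320,160:390]
cv2.imwrite('pics/c4.png',np.vstack([cv2.resize(t,(388,300)),cv2.resize(a,(388,300))]))
E
```

```text
clock: 5.85
tool_pos: [0.588, -0.1191, 0.1949]
tool_rot: [0.0, -0.102, 0.995, -0.001]
ft_force: [0.5, -1.3, 0.5]
grip_width: 0.168
t 5.85 tip at tray [ 4.1 -9.8] z 0.1223 yaw 8.87 w 0.168 F [ 0.5 -1.3  0.5]
shift [-0.0364  0.0074  0.0623] turn [-0.09  0.02 -0.13]
```

View pics/c4.png

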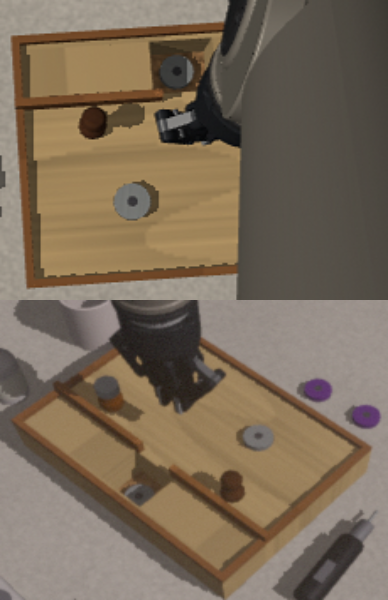

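The first disc lies in the slot, and the knob and jar are standing. Next is the +y disc.

```bash
python3 -c "
from h import *
togo(-77,92,.12,-44.4)"
```

```text
t 5.95 tip at tray [ 4.8 -8.2] z 0.1195 yaw 8.99 w 0.166 F [ 0.7 -0.4 -1. ]
shift [ 0.0652  0.1117 -0.0004] turn [-5.000e-02 -7.000e-02  5.339e+01]
```

```bash
python3 -m handwheel '[[[0.008,0.014,0,0,0,7,0.17],[0.016,0.028,0,0,0,14,0.17],[0.024,0.042,0,0,0,21,0.17],[0.032,0.056,0,0,0,28,0.17],[0.04,0.07,0,0,0,35,0.17],[0.05,0.085,0,0,0,42,0.17],[0.058,0.1,0,0,0,49,0.17],[0.065,0.112,0,0,0,53.4,0.17],[0.065,0.112,0,0,0,53.4,0.17],[0.065,0.112,0,0,0,53.4,0.17]]]'
python3 - <<'E'
from h import *
togo(-77,92,.06,-44.4)
togo(-72,87,.06,-44.4)
p=camera_params('wrist');T=np.array(p['pose']);im=camera('wrist')
cv2.imwrite('pics/w5.png',im[140:440])
h=cv2.cvtColor(im,cv2.COLOR_BGR2HSV)
# dark marks: project expected disc centre into image
def proj(P):
    q=T[:3,:3].T@(P-T[:3,3]);x,y,z=q[0],-q[1],-q[2];r=np.hypot(x,y);th=np.arctan2(r,z)
    return p['cx']+p['fx']*th*x/r,p['cy']+p['fy']*th*y/r
print('expected disc px',proj(np.array([*wo(-48.3,64),.065])))
E
```

```text
clock: 6.78
tool_pos: [0.5017, -0.0202, 0.1908]
tool_rot: [-0.002, 0.352, 0.936, -0.001]
ft_force: [-0.5, 0.4, -0.1]
grip_width: 0.175
t 6.7833 tip at tray [-77.2  93.3] z 0.1182 yaw -44.16 w 0.175 F [-0.5  0.4 -0.1]
shift [-0.0011 -0.0006  0.0582] turn [-0.22 -0.15  0.24]
t 6.7833 tip at tray [-77.2  93.3] z 0.1182 yaw -44.16 w 0.175 F [-0.5  0.4 -0.1]
shift [-0.0082 -0.0007  0.0582] turn [-0.22 -0.15  0.24]
expected disc px (np.float64(310.44070802855225), np.float64(326.1601022173781))
```

View pics/w5.png

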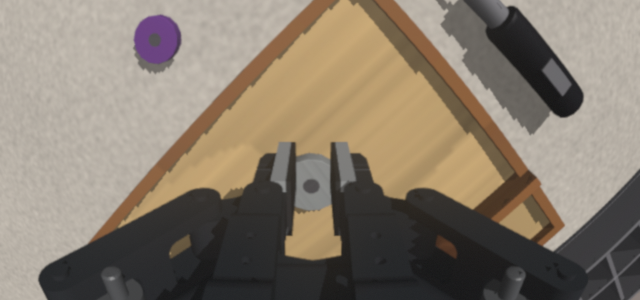

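The disc is at full-image pixel (311,326), as predicted. I lower and push to the gate approach.

```bash
python3 -m handwheel '[[[0,-0.001,0.03,0,0,0,0.17],[0,-0.001,0.05,0,0,0,0.17],[0,-0.001,0.059,0,0,0,0.17],[-0.004,-0.001,0.059,0,0,0,0.17],[-0.008,-0.001,0.059,0,0,0,0.17],[-0.01,-0.001,0.059,0,0,0,0.17],[-0.013,-0.001,0.059,0,0,0,0.17],[-0.016,-0.001,0.059,0,0,0,0.17],[-0.019,-0.001,0.059,0,0,0,0.17],[-0.023,-0.001,0.059,0,0,0,0.17],[-0.027,-0.001,0.059,0,0,0,0.17],[-0.031,-0.001,0.059,0,0,0,0.17],[-0.036,-0.001,0.059,0,0,0,0.17],[-0.041,-0.001,0.059,0,0,0,0.17],[-0.046,-0.001,0.059,0,0,0,0.17],[-0.051,-0.001,0.059,0,0,0,0.17],[-0.056,-0.001,0.059,0,0,0,0.17],[-0.06,-0.001,0.059,0,0,0,0.17],[-0.063,-0.001,0.059,0,0,0,0.17],[-0.064,-0.001,0.059,0,0,0,0.17]]]'
python3 - <<'E'
from h import *
u=np.radians(-44.4);togo(15-27*np.cos(u),1.5-27*np.sin(u),.06,-44.4)
E
```

```text
clock: 8.5
tool_pos: [0.5492, -0.0648, 0.1324]
tool_rot: [-0.001, 0.355, 0.935, -0.001]
ft_force: [-1.5, 0.5, 0.1]
grip_width: 0.171
t 8.5 tip at tray [-31.9  46.4] z 0.0598 yaw -44.41 w 0.171 F [-1.5  0.5  0.1]
shift [-0.0379  0.0008 -0.0003] turn [-0.16 -0.1  -0.01]
```

Now I finish the leg, back off, lift slightly and turn to heading 0 behind the disc.

```bash
python3 -m handwheel '[[[-0.003,0,0,0,0,0,0.17],[-0.007,0,0,0,0,0,0.17],[-0.012,0,0,0,0,0,0.17],[-0.017,0,0,0,0,0,0.17],[-0.022,0,0,0,0,0,0.17],[-0.027,0,0,0,0,0,0.17],[-0.031,0,0,0,0,0,0.17],[-0.034,0,0,0,0,0,0.17],[-0.036,0,0,0,0,0,0.17],[-0.037,0,0,0,0,0,0.17],[-0.034,0,0,0,0,0,0.17],[-0.02,0,-0.01,0,0,0,0.17],[-0.01,0,-0.04,0,0,0,0.17],[-0.01,0,-0.06,0,0,0,0.17],[-0.01,0,-0.06,0,0,0,0.17]]]'
python3 - <<'E'
from h import *
togo(-25,1.5,.12,0)
E
```

```text
clock: 9.75
tool_pos: [0.558, -0.0706, 0.1959]
tool_rot: [0.001, 0.354, 0.935, 0.0]
ft_force: [0.9, -1.4, 0.1]
grip_width: 0.171
t 9.75 tip at tray [-23.5  40.1] z 0.1233 yaw -44.36 w 0.171 F [ 0.9 -1.4  0.1]
shift [-0.0259 -0.0287  0.0033] turn [ 4.000e-02  1.300e-01 -4.436e+01]
```

```bash
python3 -m handwheel '[[[-0.004,-0.004,0,0,0,-7,0.17],[-0.008,-0.009,0,0,0,-14,0.17],[-0.012,-0.013,0,0,0,-21,0.17],[-0.016,-0.018,0,0,0,-28,0.17],[-0.02,-0.023,0,0,0,-35,0.17],[-0.025,-0.028,0,0,0,-42,0.17],[-0.026,-0.029,0.002,0,0,-44.4,0.17],[-0.026,-0.029,0.002,0,0,-44.4,0.17],[-0.026,-0.029,0.002,0,0,-44.4,0.17]]]'
cat >> h.py <<'E'
def wunproj(p,uv,z=.065):
    T=np.array(p['pose']);d=np.array([uv[0]-p['cx'],uv[1]-p['cy']]);r=np.hypot(*d);th=r/p['fx']
    v=T[:3,:3]@np.array([np.sin(th)*d[0]/r,-np.sin(th)*d[1]/r,-np.cos(th)]);o=T[:3,3];return o+v*(z-o[2])/v[2]
def wlook(name):
    p=camera_params('wrist');im=camera('wrist');cv2.imwrite(name,im)
    h=cv2.cvtColor(im,cv2.COLOR_BGR2HSV);m=((h[...,1]<45)&(h[...,2]>75)).astype('uint8')
    n,_,s,ce=cv2.connectedComponentsWithStats(m)
    for i in range(1,n):
        t=tr(wunproj(p,ce[i]))
        if s[i][4]>150 and abs(t[0])<125 and abs(t[1])<165:print('grey',ce[i].round(0),s[i][4],t)
E
python3 - <<'E'
from h import *
togo(-25,1.5,.06,0)
wlook('pics/w6.png')
im=cv2.imread('pics/w6.png')[200:420,130:500];cv2.imwrite('pics/w6c.png',cv2.resize(im,None,fx=1.6,fy=1.6))
E
```

```text
clock: 10.5
tool_pos: [0.5564, -0.1097, 0.1899]
tool_rot: [-0.002, -0.024, 1.0, -0.0]
ft_force: [-0.3, 0.6, -0.3]
grip_width: 0.168
t 10.5 tip at tray [-27.    1.1] z 0.1173 yaw -0.1 w 0.168 F [-0.3  0.6 -0.3]
shift [-0.0022  0.0004  0.0573] turn [-0.01 -0.24 -0.1 ]
grey [328. 151.] 96750 [-87.4  10.2]
grey [156. 205.] 2836 [-59.8 -86.9]
grey [281. 305.] 572 [ -0.  -16.5]
grey [345. 304.] 552 [-0.4 20.6]
grey [313. 323.] 1851 [11.7  2.3]
grey [126. 355.] 620 [  43.  -126.4]
grey [313. 384.] 538 [58.6  2.2]
```

View pics/w6c.png

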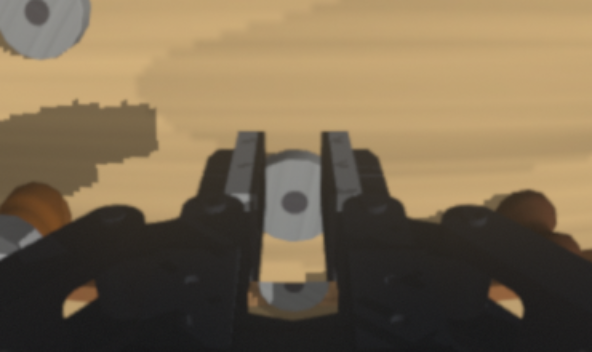

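The disc is at tray (13, 2), centred at crop pixel (294,202). I push it straight through.

```bash
python3 -m handwheel '[[[0,0,0.03,0,0,0,0.17],[0,0,0.05,0,0,0,0.17],[0,0,0.058,0,0,0,0.17],[-0.004,0,0.058,0,0,0,0.17],[-0.008,0,0.058,0,0,0,0.17],[-0.011,0,0.058,0,0,0,0.17],[-0.014,0,0.058,0,0,0,0.17],[-0.018,0,0.058,0,0,0,0.17],[-0.022,0,0.058,0,0,0,0.17],[-0.027,0,0.058,0,0,0,0.17],[-0.032,0,0.058,0,0,0,0.17],[-0.037,0,0.058,0,0,0,0.17],[-0.042,0,0.058,0,0,0,0.17],[-0.047,0,0.058,0,0,0,0.17],[-0.052,0,0.058,0,0,0,0.17],[-0.057,0,0.058,0,0,0,0.17],[-0.062,0,0.058,0,0,0,0.17],[-0.066,0,0.058,0,0,0,0.17],[-0.068,0,0.058,0,0,0,0.17],[-0.068,0,0.058,0,0,0,0.17]]]'
python3 -m handwheel '[[[0.01,0,-0.01,0,0,0,0.17],[0.03,0,-0.03,0,0,0,0.17],[0.05,0,-0.058,0,0,0,0.17],[0.067,0,-0.058,0,0,0,0.17],[0.067,0,-0.058,0,0,0,0.17],[0.067,0,-0.058,0,0,0,0.17]]]'
python3 - <<'E'
from h import *
wlook('pics/w7.png')
u=np.radians(45.1)
print(np.degrees(np.arctan2(1.5+87.5,14+59.5)))
a=np.arctan2(89,73.5);togo(-59.5-40*np.cos(a),-87.5-40*np.sin(a),.12,np.degrees(a)); print(-59.5-40*np.cos(a),-87.5-40*np.sin(a))
E
```

```text
clock: 12.22
tool_pos: [0.6251, -0.1063, 0.1321]
tool_rot: [-0.001, -0.025, 1.0, -0.0]
ft_force: [-0.4, 1.2, -0.1]
grip_width: 0.172
clock: 12.72
tool_pos: [0.5573, -0.1098, 0.1907]
tool_rot: [-0.002, -0.025, 1.0, -0.0]
ft_force: [1.3, -0.1, -0.7]
grip_width: 0.171
grey [328. 152.] 96228 [-85.9  10.2]
grey [156. 203.] 2833 [-59.8 -87. ]
grey [281. 305.] 579 [  1.6 -16.6]
grey [345. 304.] 559 [ 1.1 20.6]
grey [128. 353.] 706 [  43.5 -125.7]
grey [313. 383.] 682 [59.1  2. ]
50.448651441359864
t 12.7667 tip at tray [-25.3   1.3] z 0.1177 yaw 0.02 w 0.168 F [1.1 0.5 0.5]
shift [ 0.0597 -0.1196 -0.0021] turn [  0.06  -0.17 -50.43]
-84.97077983146227 -118.34216877551214
```

The deck is clear of disc two. Now I approach the third.

```bash
python3 -m handwheel '[[[0.007,-0.015,0,0,0,-7,0.17],[0.015,-0.03,0,0,0,-14,0.17],[0.022,-0.045,0,0,0,-21,0.17],[0.03,-0.06,0,0,0,-28,0.17],[0.037,-0.075,0,0,0,-35,0.17],[0.045,-0.09,0,0,0,-42,0.17],[0.053,-0.106,0,0,0,-49,0.17],[0.06,-0.12,-0.002,0,0,-50.4,0.17],[0.06,-0.12,-0.002,0,0,-50.4,0.17],[0.06,-0.12,-0.002,0,0,-50.4,0.17]]]'
python3 - <<'E'
from h import *
togo(-85,-118.3,.06,50.4)
wlook('pics/w8.png')
t=camera('top')[140:310,285:505]
s=camera('scene')[120:320,160:390]
w=cv2.imread('pics/w8.png')[190:430,120:500]
cv2.imwrite('pics/c8.png',np.vstack([np.hstack([cv2.resize(t,(388,300)),cv2.resize(s,(388,300))]),cv2.resize(w,(776,300))]))
E
```

```text
clock: 13.6
tool_pos: [0.5043, -0.2333, 0.192]
tool_rot: [-0.002, -0.447, 0.894, 0.001]
ft_force: [0.3, -0.8, 0.5]
grip_width: 0.173
t 13.6 tip at tray [ -85.3 -119.7] z 0.1194 yaw 50.25 w 0.173 F [ 0.3 -0.8  0.5]
shift [-0.0014  0.0005  0.0594] turn [ 0.16 -0.15 -0.15]
grey [329. 174.] 200200 [-122.4 -150. ]
grey [281. 305.] 521 [ -53.  -109.1]
grey [344. 304.] 518 [-81.8 -85.3]
grey [312. 319.] 1855 [-61.2 -90. ]
```

View pics/c8.png

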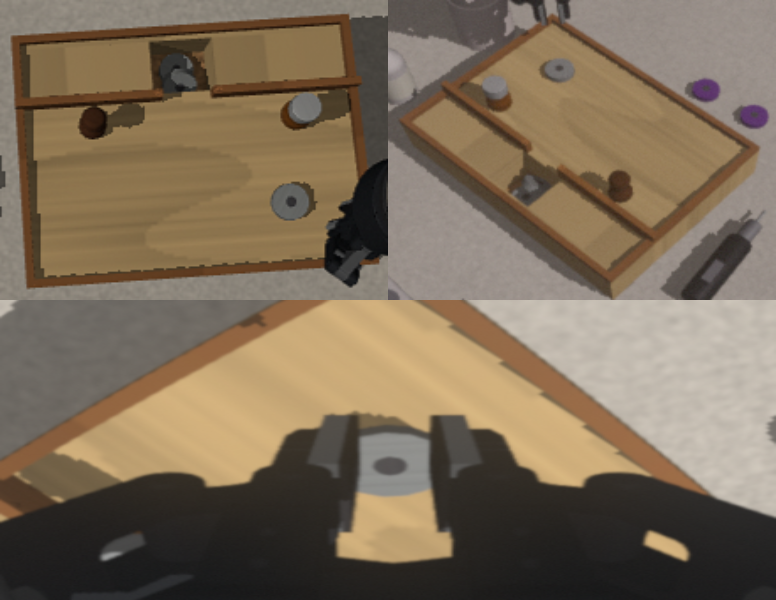

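Both discs are in the slot (top view, around (178,72)), and the third is centred in the nest at (390,465). Jar and knob are standing.

```bash
python3 -m handwheel '[[[0.001,0.0005,0.03,0,0,0,0.17],[0.001,0.0005,0.05,0,0,0,0.17],[0.001,0.0005,0.059,0,0,0,0.17],[-0.002,0,0.059,0,0,0,0.17],[-0.006,0,0.059,0,0,0,0.17],[-0.01,0,0.059,0,0,0,0.17],[-0.013,0,0.059,0,0,0,0.17],[-0.016,0,0.059,0,0,0,0.17],[-0.02,0,0.059,0,0,0,0.17],[-0.024,0,0.059,0,0,0,0.17],[-0.028,0,0.059,0,0,0,0.17],[-0.033,0,0.059,0,0,0,0.17],[-0.038,0,0.059,0,0,0,0.17],[-0.043,0,0.059,0,0,0,0.17],[-0.048,0,0.059,0,0,0,0.17],[-0.053,0,0.059,0,0,0,0.17],[-0.058,0,0.059,0,0,0,0.17],[-0.063,0,0.059,0,0,0,0.17],[-0.067,0,0.059,0,0,0,0.17],[-0.07,0,0.059,0,0,0,0.17]]]'
python3 - <<'E'
from h import *
u=np.radians(50.4);togo(14-27*np.cos(u),1.5-27*np.sin(u),.06,50.4)
E
```

```text
clock: 15.42
tool_pos: [0.5459, -0.176, 0.1334]
tool_rot: [-0.002, -0.449, 0.894, 0.0]
ft_force: [-0.9, -0.3, 0.4]
grip_width: 0.167
t 15.4167 tip at tray [-40.8 -64.5] z 0.0608 yaw 50.44 w 0.167 F [-0.9 -0.3  0.4]
shift [-0.0588 -0.0002  0.0007] turn [ 0.13 -0.14  0.04]
```

```bash
python3 -m handwheel '[[[-0.003,0,0.0005,0,0,0,0.17],[-0.007,0,0.0005,0,0,0,0.17],[-0.012,0,0.0005,0,0,0,0.17],[-0.017,0,0.0005,0,0,0,0.17],[-0.022,0,0.0005,0,0,0,0.17],[-0.027,0,0.0005,0,0,0,0.17],[-0.032,0,0.0005,0,0,0,0.17],[-0.037,0,0.0005,0,0,0,0.17],[-0.042,0,0.0005,0,0,0,0.17],[-0.047,0,0.0005,0,0,0,0.17],[-0.051,0,0.0005,0,0,0,0.17],[-0.055,0,0.0005,0,0,0,0.17],[-0.057,0,0.0005,0,0,0,0.17],[-0.058,0,0.0005,0,0,0,0.17],[-0.056,0,0.0005,0,0,0,0.17],[-0.045,0,-0.01,0,0,0,0.17],[-0.035,0,-0.035,0,0,0,0.17],[-0.03,0,-0.058,0,0,0,0.17],[-0.03,0,-0.058,0,0,0,0.17]]]'
python3 - <<'E'
from h import *
togo(-25,1.5,.12,0)
E
```

```text
clock: 17.0
tool_pos: [0.5644, -0.1559, 0.1963]
tool_rot: [0.001, -0.447, 0.895, -0.002]
ft_force: [1.3, 0.3, 0.3]
grip_width: 0.168
t 17.0 tip at tray [-21.3 -45.4] z 0.1237 yaw 50.2 w 0.168 F [1.3 0.3 0.3]
shift [-0.0337  0.0328  0.0035] turn [-0.24  0.08 50.2 ]
```

```bash
python3 -m handwheel '[[[-0.004,0.004,0,0,0,7,0.17],[-0.009,0.009,0,0,0,14,0.17],[-0.013,0.013,0,0,0,21,0.17],[-0.018,0.018,0,0,0,28,0.17],[-0.023,0.023,0,0,0,35,0.17],[-0.028,0.028,0,0,0,42,0.17],[-0.034,0.033,0.002,0,0,49,0.17],[-0.034,0.033,0.002,0,0,50.2,0.17],[-0.034,0.033,0.002,0,0,50.2,0.17],[-0.034,0.033,0.002,0,0,50.2,0.17]]]'
python3 - <<'E'
from h import *
togo(-25,1.5,.06,0)
wlook('pics/w9.png')
E
```

```text
clock: 17.83
tool_pos: [0.5573, -0.1063, 0.1896]
tool_rot: [-0.002, -0.028, 1.0, -0.0]
ft_force: [-0.2, -0.8, 0.5]
grip_width: 0.173
t 17.8333 tip at tray [-25.9   4.5] z 0.117 yaw 0.36 w 0.173 F [-0.2 -0.8  0.5]
shift [-0.0011 -0.0029  0.057 ] turn [-0.05 -0.19  0.36]
grey [334. 152.] 95426 [-85.9  16.4]
grey [281. 304.] 558 [  1. -13.]
grey [345. 304.] 532 [ 0.2 24. ]
grey [312. 320.] 1836 [11.   5.2]
grey [122. 354.] 855 [  45.  -125.7]
grey [308. 383.] 694 [58.9  2.6]
```

```bash
python3 -m handwheel '[[[0,-0.003,0.03,0,0,0,0.17],[0,-0.003,0.05,0,0,0,0.17],[0,-0.003,0.0575,0,0,0.3,0.17],[-0.004,-0.003,0.0575,0,0,0.3,0.17],[-0.008,-0.003,0.0575,0,0,0.3,0.17],[-0.011,-0.003,0.0575,0,0,0.3,0.17],[-0.014,-0.003,0.0575,0,0,0.3,0.17],[-0.018,-0.003,0.0575,0,0,0.3,0.17],[-0.022,-0.003,0.0575,0,0,0.3,0.17],[-0.027,-0.003,0.0575,0,0,0.3,0.17],[-0.032,-0.003,0.0575,0,0,0.3,0.17],[-0.037,-0.003,0.0575,0,0,0.3,0.17],[-0.042,-0.003,0.0575,0,0,0.3,0.17],[-0.047,-0.003,0.0575,0,0,0.3,0.17],[-0.052,-0.003,0.0575,0,0,0.3,0.17],[-0.057,-0.003,0.0575,0,0,0.3,0.17],[-0.062,-0.003,0.0575,0,0,0.3,0.17],[-0.066,-0.003,0.0575,0,0,0.3,0.17],[-0.068,-0.003,0.0575,0,0,0.3,0.17],[-0.068,-0.003,0.0575,0,0,0.3,0.17]]]'
python3 -m handwheel '[[[0.01,0,-0.01,0,0,0,0.17],[0.03,0,-0.03,0,0,0,0.17],[0.06,0,-0.06,0,0,0,0.17],[0.075,0.03,-0.09,0,0,0,0.17],[0.08,0.07,-0.11,0,0,0,0.17],[0.08,0.11,-0.11,0,0,0,0.17],[0.08,0.15,-0.11,0,0,0,0.17],[0.07,0.19,-0.11,0,0,0,0.17],[0.07,0.22,-0.11,0,0,0,0.17],[0.07,0.22,-0.11,0,0,0,0.17],[0.07,0.22,-0.11,0,0,0,0.17]]]'
python3 - <<'E'
from h import *
T=camera('top');t=T[140:310,285:505];print(greys(T,(305,205,485,285)))
s=camera('scene')[120:320,160:390]
cv2.imwrite('pics/c9.png',np.vstack([np.hstack([cv2.resize(t,(388,300)),cv2.resize(s,(388,300))]),cv2.resize(np.hstack([T[150:200,370:415],T[150:200,370:415]])[:,:45],(388,300),interpolation=cv2.INTER_CUBIC).repeat(1,0) if 0 else np.hstack([cv2.resize(T[160:205,365:423],(388,300),interpolation=cv2.INTER_CUBIC),cv2.resize(s[90:150,55:133],(388,300),interpolation=cv2.INTER_CUBIC)])]))
E
```

```text
clock: 19.55
tool_pos: [0.626, -0.1047, 0.1316]
tool_rot: [-0.001, -0.025, 1.0, -0.0]
ft_force: [0.2, 0.2, -0.8]
grip_width: 0.172
clock: 20.47
tool_pos: [0.5447, 0.114, 0.2416]
tool_rot: [-0.002, -0.027, 1.0, -0.0]
ft_force: [-0.5, -1.2, -0.7]
grip_width: 0.171
[]
```

View pics/c9.png

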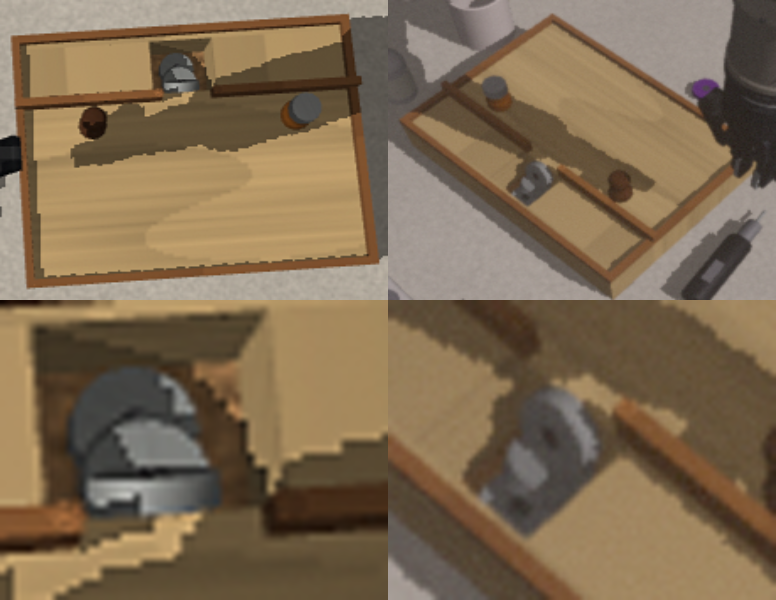

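Run:
```python
from h import *
f=lambda u:(365+u[0]*58/388,160+(u[1]-300)*.15)
g=lambda u:(215+(u[0]-388)*78/388,210+(u[1]-300)*.2)
for a,b in(((150,485),(570,400)),((155,505),(570,390)),((220,490),(545,390)),((90,495),(597,440))):
    p,e=tri(f(a),g(b));print(p.round(4),e.round(4),tr(p))
for z in(.055,.045,.06):print(z,tr(plane('top',f((150,510)),z)))
im=np.hstack([cv2.resize(camera('top')[155:205,360:425],None,fx=6,fy=6,interpolation=cv2.INTER_CUBIC),cv2.resize(camera('scene')[195:265,205:270],None,fx=6,fy=6,interpolation=cv2.INTER_CUBIC)[:300]])
cv2.imwrite('pics/c10.png',im)
```

```text
[ 0.6459 -0.0991  0.0659] 0.0006 [62.9  7.2]
[ 0.6418 -0.1017  0.0646] 0.0026 [58.7  4.8]
[ 0.6464 -0.1182  0.0526] 0.004 [ 62.5 -11.8]
[ 0.6465 -0.0851  0.0534] 0.0006 [64.2 21.2]
0.055 [58.9  5.8]
0.045 [61.2  4.1]
0.06 [57.8  6.6]
```

The third disc stands upright in the slot mouth. Its rim is about 10 mm above deck height and it leans on the near edge, so it hasn't fully dropped. I go back with shut fingers and tip it forward.

```bash
python3 -m handwheel '[[[0,-0.04,0,0,0,0,0.1],[-0.01,-0.08,0,0,0,0,0.05],[-0.02,-0.12,0,0,0,0,0],[-0.03,-0.16,0.02,0,0,0,0],[-0.045,-0.2,0.05,0,0,0,0],[-0.05,-0.22,0.07,0,0,0,0],[-0.05,-0.22,0.07,0,0,0,0],[-0.05,-0.22,0.07,0,0,0,0]]]'
python3 -c "
from h import *
togo(32,2,.06,0)"
```

```text
clock: 21.33
tool_pos: [0.6039, -0.1102, 0.1698]
tool_rot: [-0.004, -0.021, 1.0, -0.001]
ft_force: [0.6, 0.4, 0.5]
grip_width: -0.001
t 21.3333 tip at tray [20.5 -1.8] z 0.0972 yaw -0.49 w -0.001 F [0.6 0.4 0.5]
shift [-0.0118  0.0039  0.0371] turn [-0.11 -0.42 -0.49]
```

```bash
python3 -m handwheel '[[[-0.005,0.004,0.02,0,0,0,0],[-0.008,0.004,0.036,0,0,0,0],[-0.012,0.004,0.037,0,0,0,0],[-0.016,0.004,0.037,0,0,0,0],[-0.02,0.004,0.037,0,0,0,0],[-0.024,0.004,0.037,0,0,0,0],[-0.028,0.004,0.037,0,0,0,0],[-0.032,0.004,0.037,0,0,0,0],[-0.036,0.004,0.037,0,0,0,0],[-0.04,0.004,0.037,0,0,0,0],[-0.044,0.004,0.037,0,0,0,0],[-0.048,0.004,0.037,0,0,0,0],[-0.052,0.004,0.037,0,0,0,0],[-0.054,0.004,0.037,0,0,0,0]]]'
python3 -c "
from h import *
togo(72,2,.06,0)"
python3 -m handwheel '[[[0,0,-0.02,0,0,0,0],[0,0,-0.05,0,0,0,0],[0.04,0.03,-0.08,0,0,0,0],[0.07,0.07,-0.1,0,0,0,0],[0.1,0.11,-0.11,0,0,0,0],[0.12,0.15,-0.11,0,0,0,0],[0.12,0.19,-0.11,0,0,0,0],[0.12,0.22,-0.11,0,0,0,0],[0.12,0.22,-0.11,0,0,0,0],[0.12,0.22,-0.11,0,0,0,0]]]'
python3 - <<'E'
from h import *
T=camera('top');S=camera('scene')
cv2.imwrite('pics/T11.png',T);cv2.imwrite('pics/S11.png',S)
im=np.vstack([np.hstack([cv2.resize(T[155:205,358:423],(390,300),interpolation=cv2.INTER_CUBIC),cv2.resize(S[210:265,205:276],(390,300),interpolation=cv2.INTER_CUBIC)]),np.hstack([cv2.resize(T[140:310,285:505],(390,300)),cv2.resize(S[120:320,160:390],(390,300))])])
cv2.imwrite('pics/c11.png',im)
E
```

```text
clock: 22.5
tool_pos: [0.6598, -0.0991, 0.1345]
tool_rot: [-0.002, -0.024, 1.0, -0.0]
ft_force: [-0.1, -0.9, 0.3]
grip_width: 0.001
t 22.5 tip at tray [76.8  6.5] z 0.0619 yaw -0.08 w 0.001 F [-0.1 -0.9  0.3]
shift [ 0.0048 -0.0045  0.0019] turn [-0.03 -0.18 -0.08]
clock: 23.33
tool_pos: [0.5277, 0.1215, 0.2451]
tool_rot: [-0.002, -0.029, 1.0, 0.001]
ft_force: [-0.4, 0.9, 0.2]
grip_width: 0.0
```

View pics/c11.png

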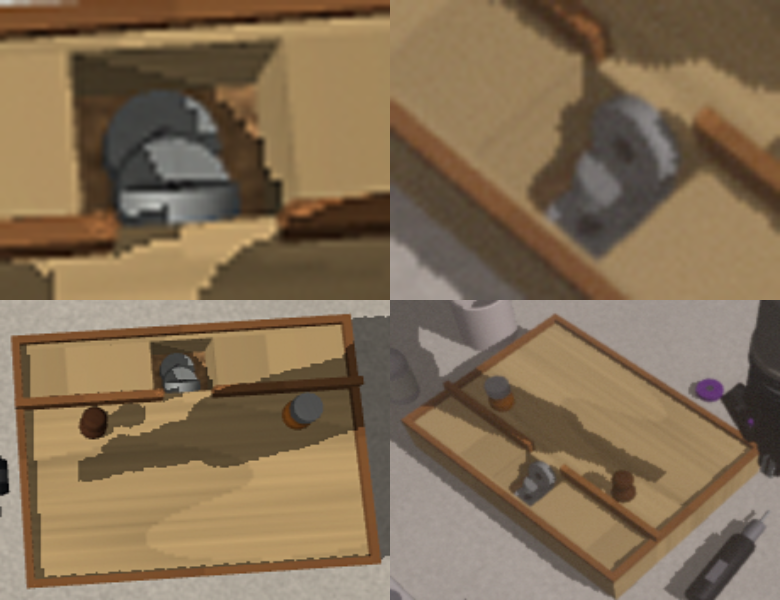

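Run:
```python
from h import *
f=lambda u:(358+u[0]/6,155+u[1]/6)
g=lambda u:(205+(u[0]-390)*71/390,210+u[1]*55/300)
for n,a,b in(('top rim',(180,220),(665,130)),('top rim face side',(180,190),(655,125)),('+y end',(118,200),(670,175)),('-y end',(240,200),(612,98)),('edge of pit +y',(115,212),(690,108)),('flat disc?',(155,95),(600,250))):
    p,e=tri(f(a),g(b));print(n,p.round(4),e.round(4),tr(p))
# how deck-level pit edge (x=58) and a disc rim at heights project
def pj(n,P):
    p=camera_params(n);T=np.array(p['pose']);q=T[:3,:3].T@(P-T[:3,3]);return p['cx']-p['fx']*q[0]/q[2],p['cy']+p['fy']*q[1]/q[2]
fi=lambda u:((u[0]-358)*6,(u[1]-155)*6); gi=lambda u:(390+(u[0]-205)*390/71,(u[1]-210)*300/55)
for P in((58,-32,55),(58,32,55),(112,32,55),(112,-32,55),(58,32,5),(58,-32,5),(112,32,5),(112,-32,5),(58,3,55),(58,3,45),(58,3,62)):
    w=np.array([*wo(P[0],P[1]),P[2]/1e3]);print(P,np.round(fi(pj('top',w))),np.round(gi(pj('scene',w))))
```

```text
top rim [ 0.642  -0.1008  0.0464] 0.0056 [58.9  5.8]
top rim face side [ 0.6474 -0.0985  0.0595] 0.007 [64.5  7.8]
+y end [ 0.6507 -0.0851  0.0429] 0.0006 [68.4 21. ]
-y end [ 0.6474 -0.1192  0.0522] 0.0022 [ 63.4 -12.9]
edge of pit +y [ 0.6389 -0.0802  0.0799] 0.0017 [56.9 26.5]
flat disc? [ 0.6851 -0.0954  0.0223] 0.0123 [102.3   8.9]
(58, -32, 55) [305. 214.] [582.  53.]
(58, 32, 55) [ 88. 228.] [709. 157.]
(112, 32, 55) [73. 50.] [595. 258.]
(112, -32, 55) [288.  36.] [468. 150.]
(58, 32, 5) [ 69. 265.] [723. 225.]
(58, -32, 5) [274. 252.] [601. 124.]
(112, 32, 5) [55. 97.] [615. 324.]
(112, -32, 5) [259.  84.] [493. 219.]
(58, 3, 55) [186. 221.] [651. 109.]
(58, 3, 45) [181. 229.] [654. 124.]
(58, 3, 62) [190. 216.] [648.  99.]
```

The second crop is nearly the same as the first. The tips swept over at z = 0.062 with no force, so the rim is lower than I first computed: the refined figures are 0.043 to 0.060 against a deck at 0.055. I probe gently from above at the slot; a touch will also settle the disc.

```bash
python3 -m handwheel '[[[-0.01,-0.04,0,0,0,0,0],[-0.03,-0.08,0,0,0,0,0],[-0.05,-0.12,0,0,0,0,0],[-0.08,-0.15,0.02,0,0,0,0],[-0.1,-0.18,0.04,0,0,0,0],[-0.12,-0.21,0.07,0,0,0,0],[-0.128,-0.221,0.09,0,0,0,0],[-0.128,-0.221,0.1,0,0,0,0],[-0.128,-0.221,0.1,0,0,0,0],[-0.128,-0.221,0.1,0,0,0,0]]]'
python3 -c "
from h import *
togo(71,3,.056,0)"
```

```text
clock: 24.27
tool_pos: [0.6664, -0.1011, 0.1439]
tool_rot: [-0.003, -0.023, 1.0, -0.0]
ft_force: [-0.6, -0.1, -0.7]
grip_width: 0.002
t 24.2667 tip at tray [83.4  4.2] z 0.0713 yaw -0.2 w 0.002 F [-0.6 -0.1 -0.7]
shift [ 0.0123 -0.0013  0.0153] turn [-0.04 -0.32 -0.2 ]
```

```bash
python3 -m handwheel '[[[0.006,-0.001,0.004,0,0,0,0],[0.012,-0.001,0.008,0,0,0,0],[0.012,-0.001,0.011,0,0,0,0],[0.012,-0.001,0.013,0,0,0,0],[0.012,-0.001,0.015,0,0,0,0],[0.012,-0.001,0.017,0,0,0,0],[0.012,-0.001,0.018,0,0,0,0],[0.012,-0.001,0.018,0,0,0,0]]]'
python3 -m handwheel '[[[0,0,0.001,0,0,0,0],[0,0,0.002,0,0,0,0],[0,0,0.003,0,0,0,0],[0,0,0.004,0,0,0,0],[0,0,0.004,0,0,0,0]]]'
python3 -c "
from h import *
togo(71,3,.056,0)"
```

```text
clock: 24.93
tool_pos: [0.6584, -0.102, 0.1318]
tool_rot: [0.002, -0.024, 1.0, -0.001]
ft_force: [-3.3, -0.1, 25.4]
grip_width: -0.0
clock: 25.35
tool_pos: [0.6616, -0.1026, 0.1316]
tool_rot: [0.007, -0.024, 1.0, -0.001]
ft_force: [-3.4, 0.6, 42.5]
grip_width: -0.003
t 25.35 tip at tray [78.5  2.9] z 0.059 yaw -0.09 w -0.003 F [-3.4  0.6 42.5]
shift [0.0075 0.0001 0.0029] turn [-0.14  0.74 -0.09]
```

Contact comes at tip z ≈ 0.059, with the disc wedged upright, so its rim stands slightly proud. I back off and push it forward from behind, just above the deck.

```bash
python3 -m handwheel '[[[0,0,-0.01,0,0,0,0],[0.01,0,-0.03,0,0,0,0],[0.03,0,-0.035,0,0,0,0],[0.045,0,-0.03,0,0,0,0],[0.045,0,-0.03,0,0,0,0],[0.045,0,-0.03,0,0,0,0]]]'
python3 - <<'E'
from h import *
togo(28,3,.057,0)
a=camera('scene')[205:270,200:280].astype(int);b=cv2.imread('pics/S11.png')[205:270,200:280].astype(int)
d=np.abs(a-b).sum(2);print('changed px in slot region',(d>60).sum())
E
```

```text
clock: 25.85
tool_pos: [0.6102, -0.1032, 0.153]
tool_rot: [-0.002, -0.024, 1.0, -0.0]
ft_force: [0.2, 0.3, -0.8]
grip_width: 0.002
t 25.85 tip at tray [27.   4.9] z 0.0804 yaw -0.08 w 0.002 F [ 0.2  0.3 -0.8]
shift [-0.001  -0.0019  0.0234] turn [-0.01 -0.18 -0.08]
changed px in slot region 572
```

```bash
python3 -m handwheel '[[[0,-0.002,0.012,0,0,0,0],[0,-0.002,0.02,0,0,0,0],[0,-0.002,0.0225,0,0,0,0],[0,-0.002,0.0235,0,0,0,0],[0,-0.002,0.0235,0,0,0,0]]]'
python3 -m handwheel '[[[-0.004,0,0,0,0,0,0],[-0.008,0,0,0,0,0,0],[-0.012,0,0,0,0,0,0],[-0.016,0,0,0,0,0,0],[-0.02,0,0,0,0,0,0],[-0.024,0,0,0,0,0,0]]]'
python3 -c "
from h import *
togo(75,3,.057,0)"
python3 -m handwheel '[[[-0.004,0,0,0,0,0,0],[-0.008,0,0,0,0,0,0],[-0.012,0,0,0,0,0,0]]]'
python3 -m handwheel '[[[-0.004,0,0,0,0,0,0],[-0.008,0,0,0,0,0,0],[-0.012,0,0,0,0,0,0],[-0.012,0,0,0,0,0,0]]]'
python3 -c "
from h import *
togo(75,3,.057,0)"
```

```text
clock: 26.32
tool_pos: [0.6103, -0.1056, 0.1283]
tool_rot: [-0.002, -0.024, 1.0, -0.0]
ft_force: [0.4, 0.2, 0.3]
grip_width: 0.001
clock: 26.82
tool_pos: [0.6349, -0.1044, 0.1293]
tool_rot: [-0.002, -0.024, 1.0, -0.0]
ft_force: [-1.9, 0.5, 3.9]
grip_width: 0.0
t 26.8167 tip at tray [51.7  2.5] z 0.0567 yaw -0.08 w 0.0 F [-1.9  0.5  3.9]
shift [-0.0233  0.0005 -0.0004] turn [-0.03 -0.19 -0.08]
clock: 27.07
tool_pos: [0.6476, -0.1043, 0.1303]
tool_rot: [-0.001, -0.024, 1.0, -0.001]
ft_force: [0.9, -0.1, 0.1]
grip_width: 0.001
clock: 27.4
tool_pos: [0.659, -0.103, 0.1287]
tool_rot: [-0.002, -0.025, 1.0, -0.0]
ft_force: [1.2, 1.0, -1.1]
grip_width: 0.002
t 27.4 tip at tray [75.9  2.7] z 0.0561 yaw -0.06 w 0.002 F [ 1.2  1.  -1.1]
shift [ 0.0009  0.0003 -0.0009] turn [-0.03 -0.19 -0.06]
```

The tips now pass at z 0.056 where contact was at 0.059 before, so the disc has gone over or down. I probe deeper to check.

```bash
python3 -m handwheel '[[[-0.002,0,0.002,0,0,0,0],[-0.002,0,0.004,0,0,0,0],[-0.002,0,0.006,0,0,0,0],[-0.002,0,0.008,0,0,0,0],[-0.002,0,0.008,0,0,0,0]]]'
python3 -c "
from h import *
togo(75,3,.05,0)"
```

```text
clock: 27.82
tool_pos: [0.6598, -0.1031, 0.1203]
tool_rot: [-0.002, -0.024, 1.0, -0.0]
ft_force: [0.7, 0.3, -0.5]
grip_width: -0.004
t 27.8167 tip at tray [76.6  2.5] z 0.0477 yaw -0.09 w -0.004 F [ 0.7  0.3 -0.5]
shift [ 0.0016  0.0005 -0.0023] turn [-0.02 -0.27 -0.09]
```

```bash
python3 -m handwheel '[[[0,0,-0.03,0,0,0,0],[0,0,-0.06,0,0,0,0],[0.04,0.03,-0.09,0,0,0,0],[0.07,0.07,-0.12,0,0,0,0],[0.1,0.11,-0.125,0,0,0,0],[0.12,0.15,-0.125,0,0,0,0],[0.13,0.19,-0.125,0,0,0,0],[0.13,0.22,-0.125,0,0,0,0],[0.13,0.22,-0.125,0,0,0,0],[0.13,0.22,-0.125,0,0,0,0]]]'
python3 - <<'E'
from h import *
T=camera('top');S=camera('scene');cv2.imwrite('pics/T12.png',T);cv2.imwrite('pics/S12.png',S)
def asc(im):
    h=cv2.cvtColor(im,cv2.COLOR_BGR2HSV)
    for r in h:print(''.join('.' if p[1]>70 else '#' if p[2]>140 else '+' if p[2]>90 else ':' for p in r))
for n in('T11','T12'):print(n);asc(cv2.imread(f'pics/{n}.png')[158:196,366:412])
for n in('S11','S12'):print(n);asc(cv2.imread(f'pics/{n}.png')[222:262,225:265])
E
```

```text
clock: 28.65
tool_pos: [0.5183, 0.1174, 0.2467]
tool_rot: [-0.002, -0.029, 1.0, 0.001]
ft_force: [-0.7, 0.5, 0.0]
grip_width: -0.001
T11
..............................................
..............................................
..............................................
..............................................
..............................................
..............................................
..............................................
..............................................
..............................................
..............................................
..............................................
..............................................
...............:::::::........................
..............:::::::::+......................
.............::::::::::+++....................
............:::::::::::::+:...................
...........::::::::::::::++...................
..........:::::::::::::::+++..................
..........:::::::::::::::+++..................
.........:::::::::::::::::::..................
.........:::::::::+++++
[... 5200 characters left out ...]
...
......++++++++:::+++++++::::::..........
......+++++++::::++++++:::::::..........
......+++++++::::+++++:::::::...........
......#+++++++::++++:::::::+............
........+++++++++++:::::::+.............
.........++++++++++:::::::..............
..........+++++++::::::::...............
...........++++++::::::.................
.............+++::::::..................
.............++::::::...................
...............+::::....................
.................::.....................
........................................
........................................
........................................
........................................
+.......................................
```

The third disc now lies flat on top of the pile, with its mark visible in both views at top-view (386,175) and scene (240,246). Last numeric checks, then I hand in.

Run:
```python
from h import *
p,e=tri((386,175),(240,246.2));print('disc3 mark z',p.round(4),tr(p))
a=cv2.imread('pics/top0.png').astype(int);b=cv2.imread('pics/T12.png').astype(int);d=np.abs(a-b).sum(2)>90
for n,(x0,y0,x1,y1) in dict(jar=(442,190,472,216),knob=(326,196,350,222),glue=(500,150,556,195),mug=(508,228,590,285),engraver=(245,190,285,280),purple=(255,310,392,352)).items():print(n,d[y0:y1,x0:x1].sum())
def c(im,box,lo,hi):
    x0,y0,x1,y1=box;h=cv2.cvtColor(im[y0:y1,x0:x1].astype('uint8'),cv2.COLOR_BGR2HSV);m=cv2.inRange(h,lo,hi);return np.argwhere(m).mean(0).round(1)[::-1],(m>0).sum()
for im in(a,b):print('knob',c(im,(326,196,350,222),(0,60,0),(20,255,75)),'jar lid',c(im,(442,185,475,220),(0,0,70),(180,60,255)))
```

```text
disc3 mark z [ 0.6767 -0.1021  0.0379] [93.6  2.7]
jar 481
knob 0
glue 1175
mug 263
engraver 1565
purple 892
knob (array([11.9, 11.4]), np.int64(301)) jar lid (array([15.5, 15.8]), np.int64(252))
knob (array([11.8, 11.4]), np.int64(271)) jar lid (array([16.6, 15. ]), np.int64(205))
```

```bash
python3 -c "
from cell import *
sign_off();print(get_obs()['clock'])"
```

```text
the job is handed in; nothing more can be done
the job is handed in; nothing more can be done
```

All three steel weights are in the slot, and the job is handed in at about 29 s of the 72 s allowed. I slid them through the gate one at a time with the fingertips, and each was off the deck before I started the next.

- **Third weight:** it first came to rest upright, wedged against the near edge of the slot with its rim slightly above the deck. My first sweep to tip it, at tip height 62 mm, passed over it without contact. Probing from above met it at 59 mm, with 42 N at the wrist through the fingertips, under the 120 N wrist limit. A lower push from behind at 57 mm tipped it over, and it now lies flat on the other two. Its face is at about 38 mm, about 17 mm below the deck.
- **Discs on the deck:** the last check found none left there.
- **Jar and knob:** both were standing in the last picture I viewed, and in the last camera check the knob had not moved. The jar lid's centre read about 1 px off, which I put down to the arm's shadow across it.
- **Glue bottle, mug, engraver and purple look-alikes:** the plain picture comparison showed changed pixels around all of them. I attribute this to the arm and its shadow, since my moves kept clear of them, but I did not confirm each position separately.

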